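# Set out the weighed buggy parts

## Robot

A 6-joint arm with a two-finger parallel gripper is mounted at the origin on the work surface. World frame = base frame: x ahead of the robot, y to its left, z up, the work surface at z = 0. Lengths are in m, angles in rad, forces in N, time in s.
With the tool pointing down it reaches from about 0.35 to 0.975 m from the base axis. Payload 4.9 kg.
Tool frame: the origin (TCP) lies at the very end of the fingers, on their centre line; the grasp point (between the pads) lies 19 mm behind it; z points along the fingers, y is the line along which they close (so a half turn about z gives the same grasp; the last joint's range is limited). The gripper opens to 85 mm and grips with 20 to 120 N. Pads are 22 mm wide; open, the fingers measure 114 mm over their backs; the gripper's body (76 mm by 85 mm) begins 54 mm behind the grasp point. The pads swing forward as they close: fully open they stand 13 mm farther back than shut.
Start: joints at [1.005, 0.053, 1.613, -0, 1.476, -0.119], TCP at [0.27, 0.564, 0.231] pointing down, gripper open.
Joint ranges: [-3.01, 3.01], [-1.01, 2.22], [0.06, 2.58], [-1.02, 4.17], [0.09, 2.62], [-3.14, 3.14]. Speed limits (rad/s): [2.57, 2.57, 3.14, 3.14, 3.14, 3.14].

## Interface

Orientations are given as a rotation vector (axis times angle).
In Python, from station import ctrl gives the robot as it stands.
- The arm moves only by the tool jog_arm, never from a script. Its argument "plan" is a list of rows, each a list of 7 numbers: the shift along the tool's x, y, z in units of 0.02 m (1.0 is 0.02 m), then the turn, a rotation vector about the tool's x, y, z in units of 45 degrees (1.0 is 45 degrees), then the opening, from -1 (shut) to 1 (fully open). A call has 1 to 8 rows; each row shifts and turns the commanded pose from where the row before left it, along the tool's axes as they then stand; what a row does not reach is not made up. A row lasts 1/10 s, in which the tool goes at most 50 mm and 8.59 degrees, less where a joint would pass 70% of its speed; a pose out of reach is approached as far as the arm can. A call with a number of a shift or a turn outside -1 to 1 is refused whole. A call with a gripper value outside its range is refused whole. The fingers move at their own pace and stop on an object; "grip_force" is the grip in N (left out, the last holds). Time passes only in rows, so rows that do not move let the fingers close. It gives the time, the measured TCP pose, the force, the opening and the grip force at its end, in the units of the state.
- ctrl.get_obs(): the state, without advancing time (a new reading comes with each control period).
- ctrl.get_image(name): name is "scene" or "side" or "wrist"; returns (picture, depth): 384x512x3 uint8, red, green, blue; 384x512 float32, m along the optical axis (not along the pixel's ray), 0 where there is no reading.
- ctrl.camera_info(name): a dict with "camera_matrix" (3x3 intrinsics, pixels), "rvec" (rotation vector, rad) and "tvec" (3), from world to camera coordinates, as OpenCV has them; the wrist camera has in their place "T_tool_cam" (4x4, takes a point from camera to tool coordinates, whose origin is the TCP and whose axes are the flange's). Camera axes: x right, y down, z forward; pixel columns grow to the right and rows downward; lengths in m; the calibration is good to about 2 mm. A picture is of the moment at which its call begins: read the wrist's pose just before it. camera_info takes no time and is no camera call.
- ctrl.finish_job(): hands the job in; it is judged then, once.
The state is a dict: "t": time; "q": joint angles; "dq": joint speeds; "effort": joint torques, N m; "tool_pos": TCP position; "tool_rot": TCP orientation; "contact_force": force on the tool from outside, world axes, zero at the start; "wrist_torque": the same for the moment, N m; "opening": finger opening in m; "grip_force": force on a finger pad.
Only numpy, scipy, OpenCV 4.12 (cv2) and the standard library are available. Lean on these libraries where they do the work, as an engineer would, in place of code of your own. Each camera call takes 0.05 s, during which the arm holds its last target. There are 200 camera calls.

## Task

The buggy's parts have been weighed and stand in two stacks on the bench scale. Take the stacks apart and set each part, the same way up as it stands now, flat on the floor of the grey tray of its own shape: the battery in the long rectangular tray, the servo in the small rectangular one, the wheel in the large round dish and the motor in the small round dish. Set them down without dropping them or knocking any over, and leave the radio and the plastic tub where they are.

Things in the scene. Friction and masses are not known exactly. Their poses are not given: they have to be found in the camera images.
- battery: battery pack: flat black block with a grey band, 96 (x) x 47 (y) x 28 (z) mm, 0.22 kg. Origin: centre of underside; x along its length, z up. Starts flat on the plate of the bench scale (steel, 220 x 270 mm, top 52 mm above the counter), with either motor or servo standing on it.
- wheel: buggy wheel lying flat: black tyre, 60 mm diameter, 28 mm high, white rim on top, faces flat, 0.09 kg. Origin: centre of underside; z up, the wheel's axis. Starts on the same scale plate, some 140 mm from the battery (left or right of it), with the other of motor and servo standing on it.
- motor: electric motor standing on end: aluminium can with a black foot, 36 mm in diameter and 50 mm tall, with a thin steel shaft (5 mm diameter) sticking up 10 mm more, about 0.16 kg. Origin: centre of its underside; z up along the shaft. Starts on top of the battery or of the wheel (underside 80 mm above the counter).
- servo: upright steering servo: block, black with aluminium middle, 40 (x) x 20 (y) x 38 (z) mm; ears (18 mm wide, 2.5 thick, 29 above the underside) stick out 7 mm at both x ends; white disc on top (18 mm diameter, 5 high, 10 mm towards +x). 0.065 kg. Grip across the 20 mm. Origin: centre of underside; z up. Starts on the battery or wheel (underside 80 mm above the counter).
- battery_tray: largest of four shallow grey trays fixed to the counter, a long rectangle: 118 (x) x 69 (y) mm outside, 112 x 63 inside, rim 9 mm and floor 3 mm above the counter. Origin: centre of underside; x along its length. Place of the battery, length along length. Two trays are left and two right of the scale; which is where varies.
- servo_tray: small rectangular grey plastic tray: 62 (x) x 42 (y) mm outside, walls 3 mm, rim 9 mm and floor 3 mm above the counter, inside 56 x 36 mm. Fixed. Origin: centre of its underside; x along its length, z up. Place of the servo, its length along the tray's.
- wheel_dish: large round grey plastic dish: 82 mm outside diameter, wall 3 mm, rim 9 mm and floor 3 mm above the counter, inside diameter 76 mm. Fixed. Origin: centre of its underside; z up. Place of the wheel.
- motor_dish: small round grey plastic dish: 58 mm outside diameter, wall 3 mm, rim 9 mm and floor 3 mm above the counter, inside diameter 52 mm. Fixed. Origin: centre of its underside; z up. Place of the motor.
- radio: bystander: black pistol-grip radio transmitter lying on its side with a blue-hubbed steering wheel on top, about 130 x 130 x 69 mm, on the far right of the counter. Origin: centre of its underside. Leave it alone.
- tub: bystander: closed plastic tub, black with a blue lid, 128 x 98 x 53 mm, on the far left of the counter. Origin: centre of its underside. Leave it alone. (A stripped model buggy on a stand, fixed, up to 125 mm high, stands beyond the scale, between the two.)
Not all that is in view belongs to the job. What is shaped like the servo but red or yellow is not meant. What is shaped like the wheel but purple is not meant.

How it is judged:
At the end, for the whole second after the job is handed in: Battery, servo, wheel and motor each lie at rest (below 0.02 m/s) in their own tray or dish: centre within 13 mm of its centre (any position inside the walls), underside at most 2.5 mm above its floor, level within 0.04 rad and the same way up as at the start (horizontal distance between battery and battery_tray below 0.013 m and z of battery in the frame of battery_tray below 0.0055 m and angle between each of battery, servo, wheel, motor's own z axis and vertical below 0.04 rad and linear speed of each of battery, servo, wheel, motor below 0.02 m/s and horizontal distance between servo and servo_tray below 0.013 m and z of servo in the frame of servo_tray below 0.0055 m and horizontal distance between wheel and wheel_dish below 0.013 m and z of wheel in the frame of wheel_dish below 0.0055 m and horizontal distance between motor and motor_dish below 0.013 m and z of motor in the frame of motor_dish below 0.0055 m); the robot touches nothing.
It fails at once if a part is dropped or knocked down: it moves faster than 0.7 m/s while no finger holds it ((linear speed of battery above 0.7 m/s and contact force between the fingers and battery below 0.1 N) or (linear speed of servo above 0.7 m/s and contact force between the fingers and servo below 0.1 N) or (linear speed of wheel above 0.7 m/s and contact force between the fingers and wheel below 0.1 N) or (linear speed of motor above 0.7 m/s and contact force between the fingers and motor below 0.1 N)).
It fails at once if the radio transmitter is shifted by more than 30 mm (distance of radio from where it was at the start of the episode above 0.03 m).
It fails at once if the plastic tub is shifted by more than 30 mm (distance of tub from where it was at the start of the episode above 0.03 m).
It also fails if it takes over 102 s, if anything falls off the work surface, if the arm or the gripper's body presses on something with over 40 N, if the wrist force passes 120 N, or if a joint passes its speed limit or range.

## Working session

There is one attempt and no reset: what is moved stays moved. The work goes in short steps, Python scripts to look and compute and a tool call to move; the robot and the scene stay as the last step left them, time stands still between calls to the robot, and variables do not carry over. Pictures are saved under pics/ and viewed, at most 14 in all, crops included, and the job is handed in when it is done.

Besides the shell and the picture viewer there is one more tool, called after ">>>" by a JSON object that holds its "op" and its "data". jog_arm: Moves the arm, as the interface text tells. Shifts and turns lie within -1 to 1; 1 stands for 0.02 m of shift or 45 degrees of turn. Its arguments: {"type":"object","properties":{"plan":{"type":"array"},"grip_force":{"type":"number"}},"required":["plan"]}

```bash
ls; mkdir -p pics
cat > h.py <<'E'
import numpy as np, cv2
from scipy.spatial.transform import Rotation as R
from station import ctrl
def cam(name):
    c=ctrl.camera_info(name); K=np.array(c["camera_matrix"],float)
    if name=="wrist":
        o=ctrl.get_obs(); T=np.eye(4); T[:3,:3]=R.from_rotvec(o["tool_rot"]).as_matrix(); T[:3,3]=o["tool_pos"]
        M=T@np.array(c["T_tool_cam"])
        return K,M[:3,:3],M[:3,3]
    Rc=R.from_rotvec(np.ravel(c["rvec"])).as_matrix(); return K,Rc.T,-Rc.T@np.ravel(c["tvec"])
def ray(C,uv,z):
    K,A,o=C; uv=np.atleast_2d(np.asarray(uv,float)); d=(np.c_[uv,np.ones(len(uv))]@np.linalg.inv(K).T)@A.T
    return o+d*((z-o[2])/d[:,2])[:,None]
def cloud(C,dep):
    K,A,o=C; v,u=np.mgrid[:dep.shape[0],:dep.shape[1]]
    d=np.stack([u,v,np.ones_like(u)],-1)@np.linalg.inv(K).T
    return (d*dep[...,None])@A.T+o
def save(n,im): cv2.imwrite(f"pics/{n}.png",cv2.cvtColor(im,cv2.COLOR_RGB2BGR))
E
python3 - <<'E'
from h import *
for n in ["scene","side","wrist"]:
    C=cam(n); im,d=ctrl.get_image(n); save(n,im); np.savez(f"{n}.npz",im=im,d=d)
    print(n,C[2].round(3),C[1][:,2].round(2),C[0][0,0])
a=[cv2.imread(f"pics/{n}.png") for n in ["scene","side"]]
print(ctrl.camera_info("wrist")["T_tool_cam"]); o=ctrl.get_obs(); print(o["tool_rot"],o["tool_pos"],o["t"])
E
```

```text
pics
scene [1.309 0.068 1.106] [-0.6  -0.06 -0.8 ] 424.9466609072556
side [ 0.369 -0.734  0.817] [ 0.18  0.69 -0.7 ] 449.2961392710938
wrist [0.212 0.593 0.372] [ 0.23 -0.11 -0.97] 341.0268271504655
[[ 1.03341485e-04 -9.66000808e-01 -2.58539025e-01  6.48039551e-02]
 [ 9.99999972e-01  1.55434163e-04 -1.81048277e-04  1.72361977e-03]
 [ 2.15078579e-04 -2.58538999e-01  9.66000797e-01 -1.42023493e-01]
 [ 0.00000000e+00  0.00000000e+00  0.00000000e+00  1.00000000e+00]]
[-6.95824245e-01 -3.06297692e+00  2.46328133e-03] [0.26976508 0.56323177 0.23031227] 0.15
```

View pics/scene.png

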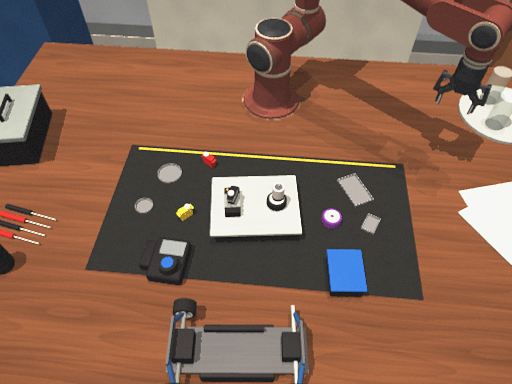

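View pics/side.png

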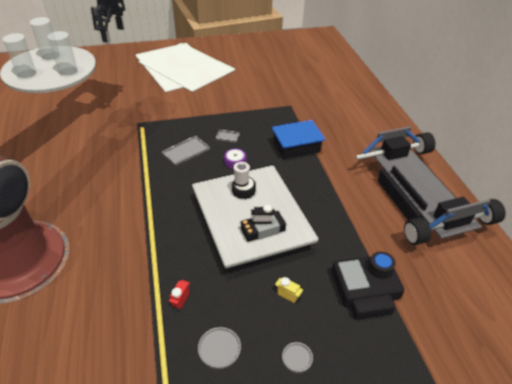

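Scene view: servo (black, aluminium middle) on the battery at (232,200), motor on the black/white wheel at (278,197). Trays: wheel dish (170,172), motor dish (144,205), battery tray (355,189), servo tray (371,224). Decoys: red servo (209,159), yellow servo (185,211) and purple wheel (331,217). The colours and the stacking show which parts are meant; I'll confirm with a crop and measure.

Run:
```python
from h import *
S={}
for n in ["scene","side"]:
    f=np.load(n+".npz"); S[n]=(cam(n),f["im"],f["d"])
C,im,d=S["scene"]
save("crop",cv2.resize(im[140:250,120:400],None,fx=2.85,fy=2.85,interpolation=cv2.INTER_CUBIC))
P=cloud(C,d)
for uv in [(240,228),(278,185),(235,190),(120,240),(170,172)]: print(uv,P[uv[1],uv[0]].round(3))
def rects(n,box,lo,hi,z,maskf):
    C,im,d=S[n]; m=np.zeros(im.shape[:2],np.uint8); x0,y0,x1,y1=box
    hsv=cv2.cvtColor(im,cv2.COLOR_RGB2HSV)
    m[y0:y1,x0:x1]=(maskf(hsv)[y0:y1,x0:x1]*255)
    m=cv2.morphologyEx(m,cv2.MORPH_CLOSE,np.ones((5,5)))
    for c in cv2.findContours(m,cv2.RETR_EXTERNAL,cv2.CHAIN_APPROX_NONE)[0]:
        if cv2.contourArea(c)<60: continue
        w=ray(C,c[:,0,:],z)[:,:2].astype(np.float32)*1000
        (cx,cy),(a,b),t=cv2.minAreaRect(w)
        print(n,box,"c",round(cx),round(cy),"size",round(a),round(b),"ang",round(t,1),"hull ellipse",[np.round(q) for q in cv2.fitEllipse(w)])
g=lambda h:(h[...,2]>60)&(h[...,1]<60)
rects("scene",(150,155,190,190),0,0,.009,g)
rects("scene",(125,190,160,220),0,0,.009,g)
rects("scene",(330,168,380,210),0,0,.009,g)
rects("scene",(355,208,388,240),0,0,.009,g)
rects("side",(155,130,215,167),0,0,.009,g)
rects("side",(212,125,245,145),0,0,.009,g)
rects("side",(190,320,250,375),0,0,.009,g)
rects("side",(275,335,320,375),0,0,.009,g)
```

```text
(240, 228) [ 0.638 -0.043  0.049]
(278, 185) [0.538 0.059 0.139]
(235, 190) [ 0.547 -0.067  0.112]
(120, 240) [ 0.683 -0.406 -0.004]
(170, 172) [ 0.407 -0.312  0.001]
scene (150, 155, 190, 190) c 411 -313 size 163 135 ang 11.0 hull ellipse [array([ 411., -312.]), array([152., 180.]), np.float64(121.0)]
scene (125, 190, 160, 220) c 553 -371 size 129 110 ang 13.4 hull ellipse [array([ 553., -370.]), array([121., 142.]), np.float64(138.0)]
scene (330, 168, 380, 210) c 419 311 size 166 186 ang 89.5 hull ellipse [array([418., 309.]), array([183., 206.]), np.float64(57.0)]
scene (355, 208, 388, 240) c 556 354 size 100 129 ang 87.5 hull ellipse [array([555., 352.]), array([112., 141.]), np.float64(67.0)]
side (155, 130, 215, 167) c 424 304 size 131 90 ang 28.3 hull ellipse [array([424., 305.]), array([ 96., 153.]), np.float64(120.0)]
side (212, 125, 245, 145) c 554 347 size 62 73 ang 64.8 hull ellipse [array([553., 347.]), array([64., 82.]), np.float64(60.0)]
side (190, 320, 250, 375) c 412 -315 size 88 85 ang 78.1 hull ellipse [array([ 412., -315.]), array([85., 89.]), np.float64(176.0)]
side (275, 335, 320, 375) c 553 -368 size 64 61 ang 74.4 hull ellipse [array([ 553., -367.]), array([61., 64.]), np.float64(158.0)]
```

View pics/crop.png

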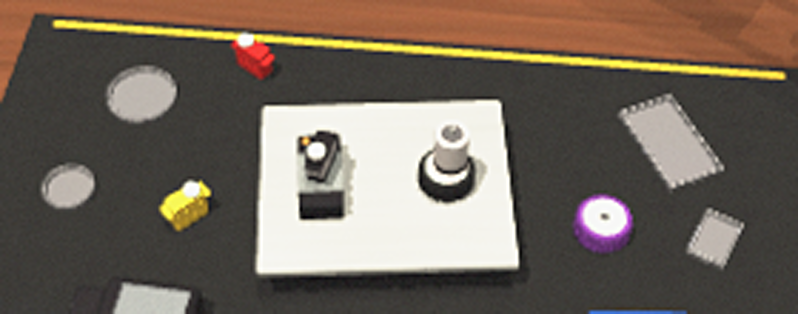

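The crop confirms it: the intended servo is the black/aluminium one on the battery, and the intended wheel is the black/white one under the motor. Now I'll move over the scale for a close look.

>>> {"op": "jog_arm", "data": {"plan": [[-1,-0.8,-0.14,0,0,0,1],[-1,-0.8,-0.14,0,0,0,1],[-1,-0.8,-0.14,0,0,0,1],[-1,-0.8,-0.14,0,0,0,1],[-1,-0.8,-0.14,0,0,0,1],[-1,-0.8,-0.14,0,0,0,1],[-1,-0.8,-0.14,0,0,0,1],[-1,-0.8,-0.14,0,0,0,1]]}}

```text
t: 0.95
tool_pos: [0.3592, 0.378, 0.2534]
tool_rot: [-0.696, -3.063, 0.001]
contact_force: [1.1, 0.1, 0.2]
opening: 0.0858
grip_force: 0.0
```

>>> {"op": "jog_arm", "data": {"plan": [[-1,-0.8,-0.14,0,0,0,1],[-1,-0.8,-0.14,0,0,0,1],[-1,-0.8,-0.14,0,0,0,1],[-1,-0.8,-0.14,0,0,0,1],[-1,-0.8,-0.14,0,0,0,1],[-1,-0.8,-0.14,0,0,0,1],[-1,-0.8,-0.14,0,0,0,1],[-1,-0.8,-0.14,0,0,0,1]]}}

```text
t: 1.75
tool_pos: [0.4481, 0.1935, 0.2758]
tool_rot: [-0.696, -3.063, 0.0]
contact_force: [0.7, 0.2, 0.7]
opening: 0.0855
grip_force: 0.0
```

>>> {"op": "jog_arm", "data": {"plan": [[-1,-0.8,-0.14,0,0,0,1],[-1,-0.8,-0.14,0,0,0,1],[-1,-0.8,-0.14,0,0,0,1],[-1,-0.8,-0.14,0,0,0,1],[-1,-0.8,-0.14,0,0,0,1],[-1,-0.8,-0.14,0,0,0,1],[-1,-0.8,-0.14,0,0,0,1],[-1,-0.8,-0.14,0,0,0,1]]}}

```text
t: 2.55
tool_pos: [0.5372, 0.0089, 0.2982]
tool_rot: [-0.696, -3.063, -0.0]
contact_force: [0.9, -0.7, -0.1]
opening: 0.0857
grip_force: 0.0
```

```bash
cat >> h.py <<'E'
def look(n):
    C=cam("wrist"); im,d=ctrl.get_image("wrist"); save(n,im); np.savez(n+".npz",im=im,d=d,K=C[0],A=C[1],o=C[2]); return C,im,d
def load(n):
    f=np.load(n+".npz"); return (f["K"],f["A"],f["o"]),f["im"],f["d"]
def fit(C,m,z):
    "min-area rect, enclosing circle and ellipse of every blob of mask m, seen on plane z (mm)"
    for c in cv2.findContours(m.astype(np.uint8)*255,cv2.RETR_EXTERNAL,cv2.CHAIN_APPROX_NONE)[0]:
        if cv2.contourArea(c)<150: continue
        w=ray(C,c[:,0,:],z)[:,:2].astype(np.float32)*1000
        r=cv2.minAreaRect(w); p=cv2.boxPoints(r); e=[p[1]-p[0],p[2]-p[1]]; L=max(e,key=np.linalg.norm)
        print("px",c[:,0].mean(0).round(),"rect c",np.round(r[0],1),"size",np.round(r[1],1),"long axis deg",round(np.degrees(np.arctan2(L[1],L[0]))%180,1),"ell",np.round(cv2.fitEllipse(w)[0],1))
def go(x,y,z,yaw=None):
    "tool-axis units to go; yaw = wanted world heading (deg) of tool y, mod 180"
    o=ctrl.get_obs(); A=R.from_rotvec(o["tool_rot"]).as_matrix(); p=np.array(o["tool_pos"])
    h=np.degrees(np.arctan2(A[1,1],A[0,1])); t=0
    if yaw is not None:
        t=(yaw-h+90)%180-90
        A=A@R.from_rotvec([0,0,-np.radians(t)]).as_matrix()
    s=A.T@(np.array([x,y,z])-p)/.02
    print("t",round(o["t"],2),"pos",p.round(4),"heading",round(h,1),"tilt",A[2].round(3),"| turn z units",round(-t/45,3),"shift units after turn",s.round(2),"q6",round(o["q"][5],2),"open",round(o["opening"],4))
E
python3 - <<'E'
from h import *
C,im,d=look("w1"); go(.55,0,.3,90)
E
```

```text
t 2.6 pos [0.5385 0.0059 0.2986] heading 64.2 tilt [-0.001 -0.003 -1.   ] | turn z units -0.573 shift units after turn [-0.58 -0.3  -0.07] q6 -1.25 open 0.0855
```

View pics/w1.png

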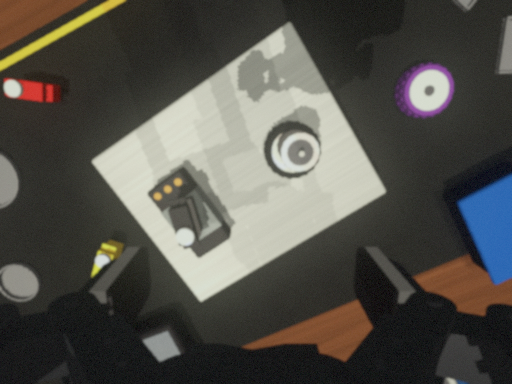

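Wrist view: motor end-on at (295,150) on the wheel, servo at (190,215) with its white disc at (185,238), on the battery with gold contacts at (168,190). I'll measure from depth layers.

Run:
```python
from h import *
C,im,d=load("w1"); P=cloud(C,d); z=P[...,2]
print("plate",z[200:220,300:330].mean().round(4),"mat",z[300:305,230:250].mean().round(4))
v,u=np.mgrid[:384,:512]; scale=(u>140)&(u<340)&(v>110)&(v<270)
k=np.ones((3,3),np.uint8)
for nm,lo,hi,pl in [("motor top",.124,.134,.130),("shaft",.136,.150,.140),("servo body",.112,.1205,.118),("servo disc",.1212,.128,.123),("batt/wheel",.070,.090,.080)]:
    m=(scale&(z>lo)&(z<hi)).astype(np.uint8); print(nm); 
    if nm!="shaft": m=cv2.morphologyEx(m,cv2.MORPH_OPEN,k)
    for i in range(1,cv2.connectedComponents(m)[0]):
        q=cv2.connectedComponents(m)[1]==i
        if q.sum()>8: print("  n",q.sum(),"mean",P[q].mean(0).round(4))
    fit(C,m,pl)
m=scale&(z>.07); print("stacks"); fit(C,m,.08)
hsv=cv2.cvtColor(im,cv2.COLOR_RGB2HSV)
m=scale&(z>.115)&(hsv[...,2]>190)&(hsv[...,1]<40); print("white"); fit(C,m,.123)
save("w1z",cv2.resize(np.repeat((np.clip((z-.04)/.11,0,1)*255).astype(np.uint8)[100:280,130:350,None],3,2),None,fx=3,fy=3,interpolation=cv2.INTER_NEAREST))
```

```text
plate 0.0513 mat 0.0133
motor top
  n 1167 mean [0.5347 0.0595 0.1295]
px [299. 151.] rect c [534.9  59.4] size [34.8 34.6] long axis deg 64.4 ell [534.9  59.4]
shaft
  n 28 mean [0.5351 0.0595 0.1391]
servo body
  n 542 mean [ 0.5487 -0.0725  0.1171]
px [184. 221.] rect c [553.7 -74.2] size [20.8 40.9] long axis deg 168.8 ell [551.3 -72.9]
servo disc
  n 224 mean [ 0.5646 -0.0773  0.1224]
px [184. 236.] rect c [564.5 -77.2] size [18.  15.9] long axis deg 64.4 ell [564.4 -77. ]
batt/wheel
  n 1130 mean [0.5345 0.0486 0.0788]
  n 2428 mean [ 0.5516 -0.0718  0.0791]
px [189. 212.] rect c [555.3 -75.6] size [95.1 49.9] long axis deg 9.3 ell [555.2 -75.1]
px [289. 148.] rect c [537.2  53.7] size [54.4 59.4] long axis deg 149.7 ell [539.3  56.7]
stacks
px [188. 215.] rect c [556.5 -78.7] size [96.4 56.3] long axis deg 9.2 ell [556.  -75.9]
px [292. 149.] rect c [538.8  56.3] size [59.4 60.1] long axis deg 178.3 ell [538.9  56.3]
white
px [184. 237.] rect c [564.5 -77.3] size [18.  15.9] long axis deg 64.4 ell [564.7 -77.3]
px [300. 152.] rect c [537.   60.2] size [34.2 34.9] long axis deg 109.9 ell [536.9  59.9]
```

View pics/w1z.png

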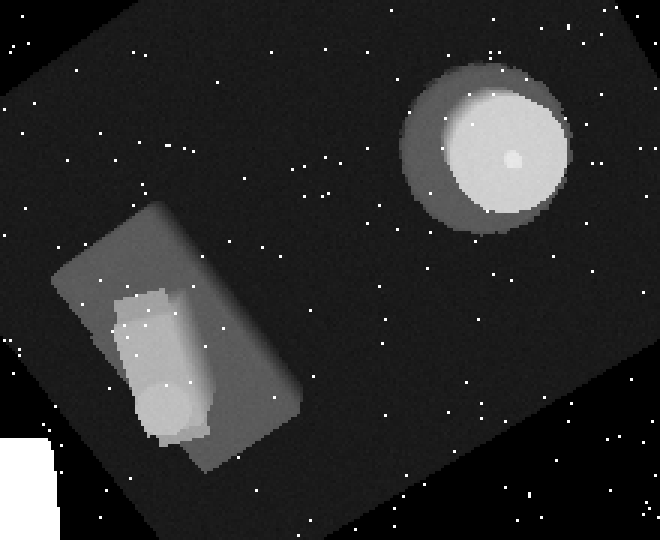

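>>> {"op": "jog_arm", "data": {"plan": [[0.44,0.78,1,0,0,0,1],[0.44,0.78,1,0,0,0,1],[0.44,0.78,1,0,0,0,1],[0,0,1,0,0,0,1],[0,0,1,0,0,0,1],[0,0,1,0,0,0,1],[0,0,0,0,0,0,1],[0,0,0,0,0,0,1]]}}

```text
t: 3.4
tool_pos: [0.5332, 0.0636, 0.1784]
tool_rot: [-0.696, -3.063, 0.0]
contact_force: [-0.6, -0.3, 0.0]
opening: 0.0855
grip_force: 0.0
```

Run:
```python
from h import *
C,im,d=look("w2"); go(.535,.0595,.092)
P=cloud(C,d); z=P[...,2]; m=(z>.124)&(z<.134)&(np.hypot(P[...,0]-.535,P[...,1]-.06)<.03); m=cv2.morphologyEx(m.astype(np.uint8),cv2.MORPH_OPEN,np.ones((3,3)))
fit(C,m,.130)
q=(z>.136)&(z<.143)&(np.hypot(P[...,0]-.535,P[...,1]-.06)<.012);print(q.sum(),P[q].mean(0))
S=cam("scene"); print(ray(S,[(209,159),(185,211),(331,217),(167,260),(346,270)],.03).round(3))
```

```text
t 3.45 pos [0.5338 0.0636 0.1794] heading 64.4 tilt [-0.001  0.    -1.   ] | turn z units 0.0 shift units after turn [-0.14 -0.16  4.37] q6 -1.14 open 0.0858
px [246. 221.] rect c [534.6  60.2] size [34.4 35.6] long axis deg 154.4 ell [534.7  60.2]
73 [0.53526487 0.06002683 0.13909856]
[[ 0.361 -0.183  0.03 ]
 [ 0.581 -0.222  0.03 ]
 [ 0.559  0.227  0.03 ]
 [ 0.753 -0.239  0.03 ]
 [ 0.736  0.267  0.03 ]]
```

>>> {"op": "jog_arm", "data": {"plan": [[-0.1,-0.16,1,0,0,0,1],[0,0,1,0,0,0,1],[0,0,1,0,0,0,1],[0,0,1,0,0,0,1],[0,0,0.35,0,0,0,1],[0,0,0,0,0,0,1],[0,0,0,0,0,0,0],[0,0,0,0,0,0,-0.3]], "grip_force": 40}}

```text
t: 4.25
tool_pos: [0.5351, 0.0598, 0.0933]
tool_rot: [0.695, 3.061, 0.001]
contact_force: [0.2, 1.3, -0.6]
opening: 0.0587
grip_force: 0.0
```

>>> {"op": "jog_arm", "data": {"plan": [[0,0,0,0,0,0,-1],[0,0,0,0,0,0,-1],[0,0,0,0,0,0,-1],[0,0,0,0,0,0,-1]]}}

```text
t: 4.65
tool_pos: [0.5347, 0.0597, 0.0928]
tool_rot: [0.696, 3.062, 0.0]
contact_force: [-1.2, -0.2, 6.4]
opening: 0.035
grip_force: 40.1
```

>>> {"op": "jog_arm", "data": {"plan": [[0,0,-0.4,0,0,0,-1],[0,0,-0.8,0,0,0,-1],[0,0,-1,0,0,0,-1],[0,0,-1,0,0,0,-1],[-0.53,-1,-1,0,0,0,-1],[-0.53,-1,0,0,0,0,-1],[-0.53,-1,0,0,0,0,-1],[-0.53,-1,0,0,0,0,-1]]}}

```text
t: 5.45
tool_pos: [0.5374, -0.0314, 0.1765]
tool_rot: [0.695, 3.063, 0.0]
contact_force: [0.6, -0.4, -1.3]
opening: 0.0347
grip_force: 40.3
```

>>> {"op": "jog_arm", "data": {"plan": [[-0.53,-1,0,0,0,0,-1],[-0.53,-1,0,0,0,0,-1],[-0.53,-1,0,0,0,0,-1],[-0.53,-1,0,0,0,0,-1],[-0.53,-1,0,0,0,0,-1],[-0.53,-1,0,0,0,0,-1],[-0.53,-1,0,0,0,0,-1],[-0.53,-1,0,0,0,0,-1]]}}

```text
t: 6.25
tool_pos: [0.5447, -0.2124, 0.1761]
tool_rot: [0.696, 3.064, 0.0]
contact_force: [1.4, 0.0, -0.9]
opening: 0.0349
grip_force: 40.3
```

>>> {"op": "jog_arm", "data": {"plan": [[-0.53,-1,0,0,0,0,-1],[-0.53,-1,0,0,0,0,-1],[-0.53,-1,0,0,0,0,-1],[-0.53,-1,0,0,0,0,-1],[-0.53,-1,0,0,0,0,-1],[-0.53,-0.9,0,0,0,0,-1],[0,0,0,0,0,0,-1],[0,0,0,0,0,0,-1]]}}

```text
t: 7.05
tool_pos: [0.5511, -0.346, 0.1754]
tool_rot: [-0.697, -3.063, -0.001]
contact_force: [-0.0, 1.0, -1.4]
opening: 0.0351
grip_force: 40.4
```

Run:
```python
from h import *
C,im,d=look("w3"); go(.553,-.368,.016)
```

```text
t 7.1 pos [ 0.5512 -0.3454  0.1754] heading 64.4 tilt [ 0.001  0.001 -1.   ] | turn z units 0.0 shift units after turn [-0.58 -0.98  7.97] q6 -1.8 open 0.0352
```

View pics/w3.png

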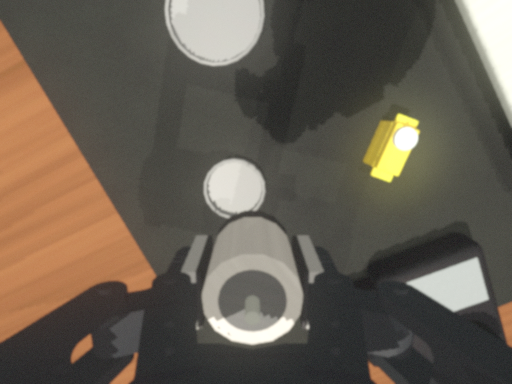

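The motor is held upright; the motor dish is at (235,187) and the wheel dish at (215,15) in the wrist view. Next I fit both.

Run:
```python
from h import *
C,im,d=load("w3"); g=im.min(2)
v,u=np.mgrid[:384,:512]
m=(g>120)&(u>150)&(u<280)&(v<217); m=cv2.morphologyEx(m.astype(np.uint8),cv2.MORPH_CLOSE,np.ones((5,5)))
fit(C,m,.009)
S=cam("side"); f=np.load("side.npz"); g=f["im"].min(2); m=(g>110); m[:320]=0; m[:,:190]=0; m[:,325:]=0
fit(S,m,.009)
m=(g>90); m[167:]=0; m[:125]=0;m[:,:155]=0; m[:,245:]=0; fit(S,m,.009)
```

```text
px [234. 188.] rect c [ 552.4 -363.9] size [58.  53.5] long axis deg 77.5 ell [ 553.4 -364.1]
px [214.  25.] rect c [ 428.6 -319.7] size [81.9 50.3] long axis deg 64.4 ell [ 425.3 -318. ]
px [297. 357.] rect c [ 553.2 -366.7] size [56.1 57.3] long axis deg 119.5 ell [ 553.1 -367. ]
px [219. 347.] rect c [ 412.1 -314.8] size [81.3 80.8] long axis deg 34.4 ell [ 412.3 -314.8]
px [236. 158.] rect c [555.2 240.4] size [75.8 51.6] long axis deg 78.1 ell [558.1 242.5]
px [185. 149.] rect c [423.5 305.9] size [121.6  78.3] long axis deg 28.2 ell [423.7 306. ]
px [227. 135.] rect c [553.  346.9] size [50.5 65.7] long axis deg 154.8 ell [553.5 346.9]
```

>>> {"op": "jog_arm", "data": {"plan": [[-0.26,-0.43,0,0,0,0,-1],[-0.26,-0.43,1,0,0,0,-1],[0,0,1,0,0,0,-1],[0,0,1,0,0,0,-1],[0,0,1,0,0,0,-1],[0,0,1,0,0,0,-1],[0,0,1,0,0,0,-1],[0,0,0,0,0,0,-1]]}}

```text
t: 7.9
tool_pos: [0.5512, -0.3637, 0.0517]
tool_rot: [-0.694, -3.058, -0.005]
contact_force: [-0.7, 0.1, -2.5]
opening: 0.0349
grip_force: 40.3
```

>>> {"op": "jog_arm", "data": {"plan": [[0,0,0.7,0,0,0,-1],[0,0,0.5,0,0,0,-1],[0,0,0.3,0,0,0,-1],[0,0,0.2,0,0,0,-1],[0,0,0.15,0,0,0,-1],[0,0,0,0,0,0,-1],[0,0,0,0,0,0,-1]]}}

```text
t: 8.6
tool_pos: [0.5534, -0.3657, 0.0189]
tool_rot: [0.696, 3.063, -0.0]
contact_force: [-0.3, 0.0, -2.2]
opening: 0.0352
grip_force: 40.3
```

>>> {"op": "jog_arm", "data": {"plan": [[0,0,0.05,0,0,0,-1],[0,0,0.05,0,0,0,-1],[0,0,0,0,0,0,-1]]}}

```text
t: 8.9
tool_pos: [0.5532, -0.3655, 0.0165]
tool_rot: [0.696, 3.064, -0.0]
contact_force: [-0.8, 0.1, -2.3]
opening: 0.0352
grip_force: 40.3
```

>>> {"op": "jog_arm", "data": {"plan": [[0,0,0.05,0,0,0,-1],[0,0,0,0,0,0,-1]]}}

```text
t: 9.1
tool_pos: [0.5533, -0.3656, 0.0158]
tool_rot: [0.696, 3.063, -0.0]
contact_force: [-0.4, 0.8, 0.0]
opening: 0.0351
grip_force: 40.4
```

>>> {"op": "jog_arm", "data": {"plan": [[0,0,0,0,0,0,0],[0,0,0,0,0,0,0.4],[0,0,0,0,0,0,0.5],[0,0,-0.3,0,0,0,0.5],[0,0,-0.8,0,0,0,0.6],[0,0,-1,0,0,0,0.8],[0,0,-1,0,0,0,1],[0,0,-1,0,0,0,1]]}}

```text
t: 9.9
tool_pos: [0.5536, -0.3658, 0.1001]
tool_rot: [0.696, 3.062, -0.001]
contact_force: [-0.2, -0.1, 0.4]
opening: 0.0853
grip_force: 0.0
```

>>> {"op": "jog_arm", "data": {"plan": [[0,0,-1,0,0,0,1],[0,0,-1,0,0,0,1],[0,0,-1,0,0,0,1],[0,0,-1,0,0,-0.15,1],[0,0,-1,0,0,-0.15,1],[0,0,0,0,0,0,1]]}}

```text
t: 10.5
tool_pos: [0.555, -0.367, 0.2035]
tool_rot: [0.331, 3.117, -0.008]
contact_force: [-0.1, -0.8, 0.5]
opening: 0.0854
grip_force: 0.0
```

Run:
```python
from h import *
go(.5537,-.0742,.19,78)
im,d=ctrl.get_image("side"); save("s2",im[310:384,160:350])
C,im,d=look("w4"); P=cloud(C,d)
m=(np.hypot(P[...,0]-.553,P[...,1]+.366)<.03)&(P[...,2]>.045)&(P[...,2]<.06); fit(C,cv2.morphologyEx(m.astype(np.uint8),cv2.MORPH_OPEN,np.ones((3,3))),.053)
print(np.median(P[m][:,2]))
```

```text
t 10.5 pos [ 0.555  -0.367   0.2035] heading 77.9 tilt [-0.008 -0.004 -1.   ] | turn z units -0.002 shift units after turn [ 3.11 14.31  0.59] q6 -2.06 open 0.0854
px [252. 179.] rect c [ 553.6 -364.6] size [34.  35.5] long axis deg 167.8 ell [ 553.8 -364.7]
0.052623513982503534
```

>>> {"op": "jog_arm", "data": {"plan": [[0.21,0.95,0,0,0,0,1],[0.21,0.95,0,0,0,0,1],[0.21,0.95,0,0,0,0,1],[0.21,0.95,0,0,0,0,1],[0.21,0.95,0,0,0,0,1],[0.21,0.95,0,0,0,0,1],[0.21,0.95,0,0,0,0,1],[0.21,0.95,0,0,0,0,1]]}}

```text
t: 11.4
tool_pos: [0.5522, -0.2081, 0.1976]
tool_rot: [0.331, 3.124, -0.0]
contact_force: [-0.9, -0.2, 0.3]
opening: 0.0856
grip_force: 0.0
```

>>> {"op": "jog_arm", "data": {"plan": [[0.21,0.95,0,0,0,0,1],[0.21,0.95,0,0,0,0,1],[0.21,0.95,0,0,0,0,1],[0.21,0.95,0,0,0,0,1],[0.21,0.95,0,0,0,0,1],[0.21,0.95,0,0,0,0,1],[0.21,0.95,0,0,0,0,1],[0,0,0,0,0,0,1]]}}

```text
t: 12.2
tool_pos: [0.5511, -0.0712, 0.1975]
tool_rot: [0.327, 3.125, 0.001]
contact_force: [1.3, 0.4, 0.5]
opening: 0.0852
grip_force: 0.0
```

```bash
cat >> h.py <<'E'
def layer(C,d,c,r,lo,hi,pl):
    P=cloud(C,d); m=(np.hypot(P[...,0]-c[0],P[...,1]-c[1])<r)&(P[...,2]>lo)&(P[...,2]<hi)
    fit(C,cv2.morphologyEx(m.astype(np.uint8),cv2.MORPH_OPEN,np.ones((3,3))),pl)
E
python3 - <<'E'
from h import *
C,im,d=look("w5"); go(.5537,-.0742,.09,78)
c=(.5537,-.0742)
print("body"); layer(C,d,c,.03,.112,.1205,.118)
print("body+disc"); layer(C,d,c,.03,.112,.13,.118)
print("disc"); layer(C,d,c,.03,.1212,.13,.123)
print("with ears"); layer(C,d,c,.04,.100,.13,.1095)
print("batt"); layer(C,d,c,.06,.07,.09,.08)
print("wheel"); layer(C,d,(.538,.057),.04,.07,.09,.08)
E
```

```text
t 12.25 pos [ 0.5512 -0.0724  0.1976] heading 78.0 tilt [-0. -0. -1.] | turn z units 0.0 shift units after turn [-0.14 -0.06  5.38] q6 -1.63 open 0.0853
body
px [245. 199.] rect c [548.1 -74.1] size [19.7 28.7] long axis deg 168.4 ell [547.4 -73.7]
body+disc
px [245. 208.] rect c [554.6 -75.5] size [19.7 41.9] long axis deg 168.4 ell [554.  -75.2]
disc
px [244. 226.] rect c [564.4 -77.5] size [16.9 17.8] long axis deg 168.1 ell [564.2 -77.3]
with ears
px [245. 204.] rect c [554.5 -75.7] size [20.4 53.6] long axis deg 168.4 ell [554.8 -75.6]
batt
px [244. 196.] rect c [555.3 -77.1] size [95.  47.6] long axis deg 9.1 ell [554.8 -77. ]
wheel
px [408. 139.] rect c [539.   53.9] size [60.6 59.9] long axis deg 88.2 ell [539.   53.8]
```

View pics/w5.png

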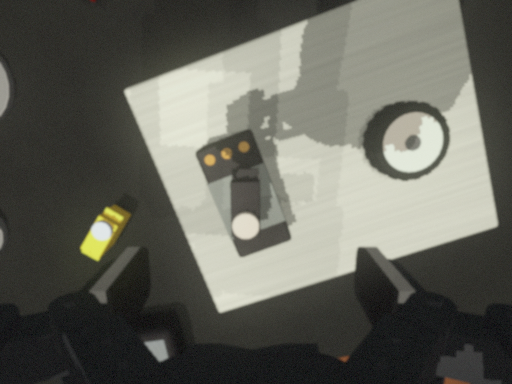

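The servo (black, disc at (245,226)) sits on the battery at 11.6° off; the wheel is alone at (408,140). Now gripping the servo.

>>> {"op": "jog_arm", "data": {"plan": [[-0.1,-0.06,1,0,0,0,1],[-0.1,-0.06,1,0,0,0,1],[0,0,1,0,0,0,1],[0,0,1,0,0,0,1],[0,0,1,0,0,0,1],[0,0,0.35,0,0,0,1],[0,0,0,0,0,0,0.6],[0,0,0,0,0,0,0]], "grip_force": 30}}

```text
t: 13.05
tool_pos: [0.5553, -0.0772, 0.0914]
tool_rot: [0.332, 3.123, -0.001]
contact_force: [-0.6, 0.0, -0.1]
opening: 0.0594
grip_force: 0.0
```

>>> {"op": "jog_arm", "data": {"plan": [[0,0,0,0,0,0,-0.3],[0,0,0,0,0,0,-1],[0,0,0,0,0,0,-1],[0,0,0,0,0,0,-1],[0,0,0,0,0,0,-1]]}}

```text
t: 13.55
tool_pos: [0.5555, -0.077, 0.0917]
tool_rot: [0.331, 3.122, -0.001]
contact_force: [-0.0, 0.1, 4.6]
opening: 0.0192
grip_force: 30.9
```

>>> {"op": "jog_arm", "data": {"plan": [[0,0,-0.4,0,0,0,-1],[0,0,-0.8,0,0,0,-1],[0,0,-1,0,0,0,-1],[0,0,-1,0,0,0,-1],[0,0,-1,0,0,0.1,-1],[0,0,-0.8,0,0,0.1,-1],[0,0,0,0,0,0.1,-1],[0.36,1,0,0,0,0,-1]]}}

```text
t: 14.35
tool_pos: [0.5573, -0.0571, 0.1926]
tool_rot: [0.701, 3.06, -0.001]
contact_force: [-0.2, 0.8, -0.1]
opening: 0.0195
grip_force: 30.2
```

>>> {"op": "jog_arm", "data": {"plan": [[0.36,1,0,0,0,0,-1],[0.36,1,0,0,0,0,-1],[0.36,1,0,0,0,0,-1],[0.36,1,0,0,0,0,-1],[0.36,1,0,0,0,0,-1],[0.36,1,0,0,0,0,-1],[0.36,1,0,0,0,0,-1],[0.36,1,0,0,0,0,-1]]}}

```text
t: 15.15
tool_pos: [0.574, 0.1144, 0.1914]
tool_rot: [0.696, 3.063, 0.0]
contact_force: [0.7, -0.6, -1.0]
opening: 0.0196
grip_force: 30.2
```

>>> {"op": "jog_arm", "data": {"plan": [[0.36,1,0,0,0,0,-1],[0.36,1,0,0,0,0,-1],[0.36,1,0,0,0,0,-1],[0.36,1,0,0,0,0,-1],[0.36,1,0,0,0,0,-1],[0.36,1,0,0,0,0,-1],[0.36,1,0,0,0,0,-1],[0.36,1,0,0,0,0,-1]]}}

```text
t: 15.95
tool_pos: [0.5911, 0.2836, 0.1913]
tool_rot: [0.696, 3.063, 0.0]
contact_force: [-0.1, -0.7, -0.9]
opening: 0.0194
grip_force: 30.2
```

>>> {"op": "jog_arm", "data": {"plan": [[0.36,1,0,0,0,0,-1],[0.36,1,0,0,0,0,-1],[0,0,0,0,0,0,-1],[0,0,0,0,0,0,-1]]}}

```text
t: 16.35
tool_pos: [0.5954, 0.3252, 0.1906]
tool_rot: [-0.695, -3.064, 0.001]
contact_force: [0.8, -0.4, -1.3]
opening: 0.0197
grip_force: 30.2
```

Run:
```python
from h import *
C,im,d=look("w6"); go(.553,.347,.016,64.8)
g=im.min(2); m=(g>110)
P=cloud(C,d)
for c in [(.553,.347),(.4235,.306)]:
    q=m&(np.hypot(P[...,0]-c[0],P[...,1]-c[1])<.08)&(P[...,2]<.03)
    fit(C,cv2.morphologyEx(q.astype(np.uint8),cv2.MORPH_CLOSE,np.ones((5,5))),.009)
```

```text
t 16.4 pos [0.5955 0.3247 0.1906] heading 64.4 tilt [-0.    -0.001 -1.   ] | turn z units -0.009 shift units after turn [2.4  0.11 8.73] q6 -0.73 open 0.0192
px [255. 123.] rect c [553.9 351.8] size [40.9 62.1] long axis deg 156.3 ell [555.7 349.6]
px [191.  62.] rect c [481.5 323. ] size [ 6.9 37.9] long axis deg 111.3 ell [484.1 315.6]
px [155.  23.] rect c [427.5 312.2] size [109.2  69.6] long axis deg 28.0 ell [447.6 312.5]
```

View pics/w6.png

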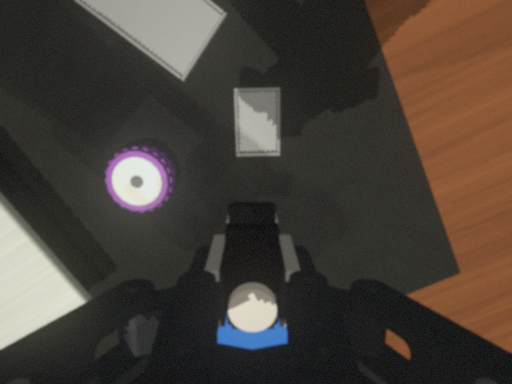

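The servo tray is at (257,122), 41 x 62 mm as expected, aligned with the held servo.

>>> {"op": "jog_arm", "data": {"plan": [[0.8,0.09,0,0,0,0,-1],[0.8,0.09,1,0,0,0,-1],[0.8,0.1,1,0,0,0,-1],[0,0,1,0,0,0,-1],[0,0,1,0,0,0,-1],[0,0,1,0,0,0,-1],[0,0,1,0,0,0,-1],[0,0,0,0,0,0,-1]]}}

```text
t: 17.2
tool_pos: [0.5515, 0.3494, 0.0669]
tool_rot: [-0.695, -3.058, 0.007]
contact_force: [0.1, 0.1, -1.2]
opening: 0.0194
grip_force: 30.2
```

>>> {"op": "jog_arm", "data": {"plan": [[0,0,0.9,0,0,0,-1],[0,0,0.7,0,0,0,-1],[0,0,0.5,0,0,0,-1],[0,0,0.3,0,0,0,-1],[0,0,0.2,0,0,0,-1],[0,0,0,0,0,0,-1],[0,0,0,0,0,0,-1]]}}

```text
t: 17.9
tool_pos: [0.555, 0.351, 0.019]
tool_rot: [0.696, 3.063, 0.001]
contact_force: [-0.2, -0.4, -0.8]
opening: 0.0194
grip_force: 30.2
```

Run:
```python
from h import *
go(.5547,.3505,.0147,64.4)
```

```text
t 17.9 pos [0.555 0.351 0.019] heading 64.4 tilt [-0.     0.001 -1.   ] | turn z units 0.0 shift units after turn [ 0.01 -0.03  0.21] q6 -0.67 open 0.0194
```

>>> {"op": "jog_arm", "data": {"plan": [[0,0,0.08,0,0,0,-1],[0,0,0.06,0,0,0,-1],[0,0,0,0,0,0,-1]]}}

```text
t: 18.2
tool_pos: [0.5547, 0.3508, 0.0157]
tool_rot: [0.696, 3.064, 0.0]
contact_force: [-0.9, -1.5, -0.6]
opening: 0.0192
grip_force: 30.2
```

>>> {"op": "jog_arm", "data": {"plan": [[0,0,0.05,0,0,0,-1],[0,0,0.02,0,0,0,-1],[0,0,0,0,0,0,-1]]}}

```text
t: 18.5
tool_pos: [0.5548, 0.3509, 0.0147]
tool_rot: [0.696, 3.063, 0.0]
contact_force: [-0.8, -1.0, 1.6]
opening: 0.0193
grip_force: 30.5
```

>>> {"op": "jog_arm", "data": {"plan": [[0,0,0,0,0,0,-0.3],[0,0,0,0,0,0,0],[0,0,0,0,0,0,0.1],[0,0,-0.3,0,0,0,0.1],[0,0,-0.8,0,0,0,0.2],[0,0,-1,0,0,0,0.4],[0,0,-1,0,0,0,1],[0,0,-1,0,0,0,1]]}}

```text
t: 19.3
tool_pos: [0.5551, 0.351, 0.0989]
tool_rot: [0.696, 3.062, 0.002]
contact_force: [0.2, 0.1, 0.4]
opening: 0.0851
grip_force: 0.0
```

>>> {"op": "jog_arm", "data": {"plan": [[0,0,-1,0,0,0,1],[0,0,-1,0,0,0,1],[0,0,-1,0,0,0,1],[0,0,-1,0,0,0,1],[-0.4,-1,-1,0,0,0,1],[-0.4,-1,0,0,0,0,1],[0,0,0,0,0,0,1],[0,0,0,0,0,0,1]]}}

```text
t: 20.1
tool_pos: [0.5519, 0.3079, 0.1973]
tool_rot: [0.697, 3.062, 0.002]
contact_force: [-0.5, 0.2, -0.2]
opening: 0.0852
grip_force: 0.0
```

Run:
```python
from h import *
C,im,d=look("w7"); go(.539,.054,.19)
print("servo body+disc"); layer(C,d,(.554,.351),.035,.035,.052,.041)
P=cloud(C,d); m=np.hypot(P[...,0]-.554,P[...,1]-.351)<.035; print(np.percentile(P[m][:,2],[50,80,90,97]))
g=im.min(2)>110
for c in [(.4235,.306)]:
    q=g&(np.hypot(P[...,0]-c[0],P[...,1]-c[1])<.085)&(P[...,2]<.03)
    fit(C,cv2.morphologyEx(q.astype(np.uint8),cv2.MORPH_CLOSE,np.ones((5,5))),.009)
```

```text
t 20.15 pos [0.5517 0.3082 0.1967] heading 64.4 tilt [ 0.     0.001 -1.   ] | turn z units 0.0 shift units after turn [ -4.92 -11.73   0.33] q6 -0.73 open 0.0855
servo body+disc
px [296. 159.] rect c [553.7 352.5] size [20.1 40.3] long axis deg 155.8 ell [553.5 352.5]
[0.26313827 0.27875165 0.28336344 0.28815728]
px [190.  47.] rect c [423.5 310. ] size [119.4  71. ] long axis deg 27.9 ell [430.5 310.3]
```

View pics/w7.png

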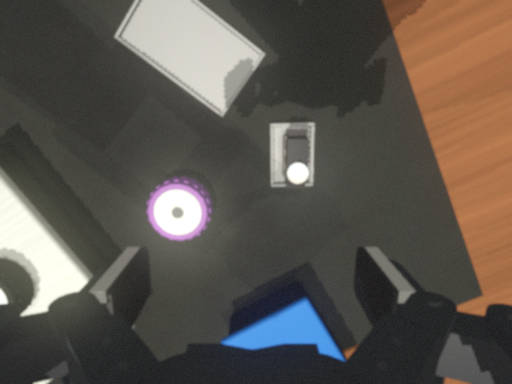

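The servo stands level in its tray at (295,155) px. The battery tray fits at about (0.4235, 0.309), 28°. Next is the wheel.

>>> {"op": "jog_arm", "data": {"plan": [[-0.41,-0.98,0,0,0,0,1],[-0.41,-0.98,0,0,0,0,1],[-0.41,-0.98,0,0,0,0,1],[-0.41,-0.98,0,0,0,0,1],[-0.41,-0.98,0,0,0,0,1],[-0.41,-0.98,0,0,0,0,1],[-0.41,-0.98,0,0,0,0,1],[-0.41,-0.98,0,0,0,0,1]]}}

```text
t: 20.95
tool_pos: [0.543, 0.138, 0.1959]
tool_rot: [-0.694, -3.063, -0.0]
contact_force: [0.4, 0.5, 0.6]
opening: 0.0857
grip_force: 0.0
```

>>> {"op": "jog_arm", "data": {"plan": [[-0.41,-0.98,0,0,0,0,1],[-0.41,-0.98,0,0,0,0,1],[-0.41,-0.98,0.5,0,0,0,1],[-0.41,-0.95,1,0,0,0,1],[0,0,1,0,0,0,1],[0,0,1,0,0,0,1],[0,0,0,0,0,0,1],[0,0,0,0,0,0,1]]}}

```text
t: 21.75
tool_pos: [0.5391, 0.0543, 0.1261]
tool_rot: [-0.695, -3.063, 0.0]
contact_force: [0.1, 0.4, 0.3]
opening: 0.0852
grip_force: 0.0
```

Run:
```python
from h import *
C,im,d=look("w8"); go(.539,.054,.0585)
layer(C,d,(.539,.054),.045,.07,.09,.08)
```

```text
t 21.8 pos [0.5398 0.0542 0.1271] heading 64.4 tilt [-0.001  0.    -1.   ] | turn z units 0.0 shift units after turn [ 0.03 -0.03  3.43] q6 -1.16 open 0.0856
px [255. 214.] rect c [538.4  57.7] size [59.  59.8] long axis deg 140.7 ell [538.5  57.6]
```

>>> {"op": "jog_arm", "data": {"plan": [[0.12,0.1,0.6,0,0,0,1],[0,0,0.9,0,0,0,1],[0,0,0.9,0,0,0,1],[0,0,0.7,0,0,0,1],[0,0,0.3,0,0,0,1],[0,0,0,0,0,0,1],[0,0,0,0,0,0,0.7],[0,0,0,0,0,0,0.4]], "grip_force": 40}}

```text
t: 22.6
tool_pos: [0.5388, 0.0565, 0.0594]
tool_rot: [0.696, 3.062, 0.0]
contact_force: [-0.8, -0.3, 0.7]
opening: 0.0605
grip_force: 0.9
```

>>> {"op": "jog_arm", "data": {"plan": [[0,0,0,0,0,0,-1],[0,0,0,0,0,0,-1],[0,0,0,0,0,0,-1],[0,0,0,0,0,0,-1]]}}

```text
t: 23.0
tool_pos: [0.5392, 0.0565, 0.0599]
tool_rot: [0.695, 3.061, 0.001]
contact_force: [-0.6, 0.4, 6.8]
opening: 0.0582
grip_force: 43.5
```

>>> {"op": "jog_arm", "data": {"plan": [[0,0,-0.4,0,0,0,-1],[0,0,-0.8,0,0,0,-1],[0,0,-1,0,0,0,-1],[0,0,-1,0,0,0,-1],[0,0,-1,0,0,0,-1],[-0.3,-0.98,-1,0,0,0,-1],[-0.3,-0.98,0,0,0,0,-1],[-0.3,-0.98,0,0,0,0,-1]]}}

```text
t: 23.8
tool_pos: [0.5291, -0.0049, 0.1645]
tool_rot: [0.695, 3.061, 0.0]
contact_force: [0.2, -0.1, -1.0]
opening: 0.0582
grip_force: 43.1
```

>>> {"op": "jog_arm", "data": {"plan": [[-0.3,-0.98,0,0,0,0,-1],[-0.3,-0.98,0,0,0,0,-1],[-0.3,-0.98,0,0,0,0,-1],[-0.3,-0.98,0,0,0,0,-1],[-0.3,-0.98,0,0,0,0,-1],[-0.3,-0.98,0,0,0,0,-1],[-0.3,-0.98,0,0,0,0,-1],[-0.3,-0.98,0,0,0,0,-1]]}}

```text
t: 24.6
tool_pos: [0.5039, -0.1672, 0.1632]
tool_rot: [0.696, 3.063, -0.0]
contact_force: [0.3, 0.1, -0.7]
opening: 0.058
grip_force: 43.0
```

>>> {"op": "jog_arm", "data": {"plan": [[-0.3,-0.98,0,0,0,0,-1],[-0.3,-0.98,0,0,0,0,-1],[-0.3,-0.98,0,0,0,0,-1],[-0.3,-0.98,0,0,0,0,-1],[-0.3,-0.98,0,0,0,0,-1],[-0.3,-0.98,0,0,0,0,-1],[-0.3,-0.98,0,0,0,0,-1],[-0.3,-0.98,0,0,0,0,-1]]}}

```text
t: 25.4
tool_pos: [0.4795, -0.3293, 0.1632]
tool_rot: [0.696, 3.063, -0.0]
contact_force: [0.0, -0.4, -1.3]
opening: 0.0582
grip_force: 43.0
```

>>> {"op": "jog_arm", "data": {"plan": [[-0.3,-0.98,0,0,0,0,-1],[0,0,0,0,0,0,-1],[0,0,0,0,0,0,-1]]}}

```text
t: 25.7
tool_pos: [0.4766, -0.3489, 0.1625]
tool_rot: [-0.697, -3.063, -0.001]
contact_force: [1.4, 0.3, -0.6]
opening: 0.0579
grip_force: 43.1
```

Run:
```python
from h import *
C,im,d=look("w9"); go(.412,-.3148,.011)
g=im.min(2)>120; P=cloud(C,d)
q=g&(np.hypot(P[...,0]-.412,P[...,1]+.315)<.06)&(P[...,2]<.03)
fit(C,cv2.morphologyEx(q.astype(np.uint8),cv2.MORPH_CLOSE,np.ones((5,5))),.009)
```

```text
t 25.75 pos [ 0.4767 -0.3485  0.1624] heading 64.4 tilt [ 0.     0.001 -1.   ] | turn z units 0.0 shift units after turn [3.64 0.12 7.57] q6 -1.88 open 0.058
px [254.  91.] rect c [ 408.5 -318.5] size [65.8 81.4] long axis deg 133.3 ell [ 409.4 -318.6]
```

View pics/w9.png

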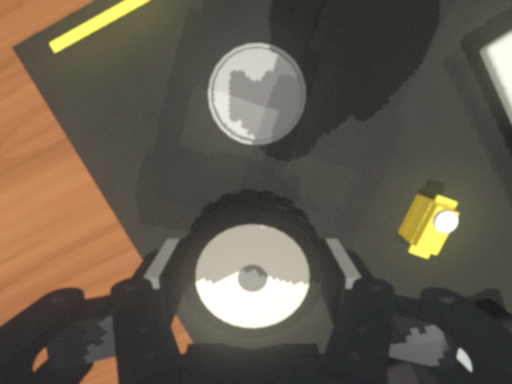

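The wheel is held level; the dish is at (257,93), with a shadow cutting the mask, so I'll refit with a lower threshold.

Run:
```python
from h import *
C,im,d=load("w9"); print(ray(C,[(257,93)],.009))
for t in (70,85,100):
    m=im.min(2)>t; m[:38]=0; m[150:]=0; m[:,:200]=0; m[:,312:]=0
    fit(C,cv2.morphologyEx(m.astype(np.uint8),cv2.MORPH_OPEN,np.ones((3,3))),.009)
```

```text
[[ 0.41232869 -0.31146572  0.009     ]]
px [243.  94.] rect c [ 413.4 -316.9] size [89.3 86.3] long axis deg 64.4 ell [ 413.7 -319.6]
px [255.  94.] rect c [ 413.6 -313.3] size [82.4 82.1] long axis deg 64.4 ell [ 413.5 -313.4]
px [256.  93.] rect c [ 413.2 -313.9] size [80.5 81.6] long axis deg 171.1 ell [ 413.3 -313.8]
```

>>> {"op": "jog_arm", "data": {"plan": [[0.9,0.05,0,0,0,0,-1],[0.9,0.05,0.6,0,0,0,-1],[0.9,0.05,1,0,0,0,-1],[0.87,0.04,1,0,0,0,-1],[0,0,1,0,0,0,-1],[0,0,1,0,0,0,-1],[0,0,1,0,0,0,-1],[0,0,0,0,0,0,-1]]}}

```text
t: 26.55
tool_pos: [0.4123, -0.3118, 0.0473]
tool_rot: [-0.693, -3.059, -0.006]
contact_force: [-0.2, 0.6, -0.6]
opening: 0.058
grip_force: 43.1
```

>>> {"op": "jog_arm", "data": {"plan": [[0,0,0.8,0,0,0,-1],[0,0,0.5,0,0,0,-1],[0,0,0.3,0,0,0,-1],[0,0,0.15,0,0,0,-1],[0,0,0,0,0,0,-1],[0,0,0,0,0,0,-1]]}}

```text
t: 27.15
tool_pos: [0.4143, -0.3149, 0.0159]
tool_rot: [0.696, 3.063, -0.001]
contact_force: [-0.2, 0.1, -0.3]
opening: 0.0576
grip_force: 43.2
```

Run:
```python
from h import *
go(.414,-.3143,.0109)
```

```text
t 27.15 pos [ 0.4143 -0.3149  0.0159] heading 64.4 tilt [-0.001 -0.    -1.   ] | turn z units 0.0 shift units after turn [0.03 0.02 0.25] q6 -1.92 open 0.0576
```

>>> {"op": "jog_arm", "data": {"plan": [[0,0,0.1,0,0,0,-1],[0,0,0.08,0,0,0,-1],[0,0,0,0,0,0,-1]]}}

```text
t: 27.45
tool_pos: [0.4139, -0.3145, 0.0115]
tool_rot: [-0.696, -3.063, -0.0]
contact_force: [0.6, 0.4, -1.1]
opening: 0.0582
grip_force: 43.2
```

>>> {"op": "jog_arm", "data": {"plan": [[0,0,0.05,0,0,0,-1],[0,0,0.02,0,0,0,-1],[0,0,0,0,0,0,-1]]}}

```text
t: 27.75
tool_pos: [0.414, -0.3146, 0.0109]
tool_rot: [-0.696, -3.063, -0.0]
contact_force: [-2.5, 2.4, 5.5]
opening: 0.0581
grip_force: 43.7
```

>>> {"op": "jog_arm", "data": {"plan": [[0,0,0,0,0,0,0.6],[0,0,0,0,0,0,0.8],[0,0,0,0,0,0,1],[0,0,-0.3,0,0,0,1],[0,0,-0.8,0,0,0,1],[0,0,-1,0,0,0,1],[0,0,-1,0,0,0,1],[0,0,-1,0,0,0,1]]}}

```text
t: 28.55
tool_pos: [0.414, -0.3146, 0.0934]
tool_rot: [0.696, 3.063, -0.0]
contact_force: [0.0, 0.3, -0.0]
opening: 0.0856
grip_force: 0.0
```

>>> {"op": "jog_arm", "data": {"plan": [[0,0,-1,0,0,0,1],[0,0,-1,0,0,-0.15,1],[0,0,-1,0,0,-0.15,1],[0,0,-1,0,0,-0.15,1],[0,0,-0.5,0,0,-0.16,1],[0,0,0,0,0,-0.16,1],[0,0,0,0,0,0,1],[0,0,0,0,0,0,1]]}}

```text
t: 29.35
tool_pos: [0.4139, -0.3144, 0.1822]
tool_rot: [0.244, -3.132, -0.0]
contact_force: [-0.2, 0.0, -0.0]
opening: 0.0851
grip_force: 0.0
```

Run:
```python
from h import *
C,im,d=look("w10"); go(.555,-.077,.19,99.1)
layer(C,d,(.413,-.314),.045,.02,.04,.031)
P=cloud(C,d); m=(np.hypot(P[...,0]-.413,P[...,1]+.314)<.025)&(P[...,2]<.06); print(np.median(P[m][:,2]),P[m][:,2].std())
```

```text
t 29.4 pos [ 0.4138 -0.3144  0.182 ] heading 98.9 tilt [ 0.     0.001 -1.   ] | turn z units -0.004 shift units after turn [-8.85 10.6  -0.4 ] q6 -2.52 open 0.0856
px [251. 180.] rect c [ 414.2 -314.5] size [60.1 58.9] long axis deg 13.0 ell [ 414.5 -314.5]
0.030640602820006607 0.0007179855849063473
```

The wheel is seated (top at 30.6 mm, expected 31) and centred. Now the battery.

>>> {"op": "jog_arm", "data": {"plan": [[-0.8,0.96,0,0,0,0,1],[-0.8,0.96,0,0,0,0,1],[-0.8,0.96,0,0,0,0,1],[-0.8,0.96,0,0,0,0,1],[-0.8,0.96,0,0,0,0,1],[-0.8,0.96,0,0,0,0,1],[-0.8,0.96,0,0,0,0,1],[-0.8,0.96,0,0,0,0,1]]}}

```text
t: 30.2
tool_pos: [0.5164, -0.1417, 0.1818]
tool_rot: [0.245, -3.131, -0.001]
contact_force: [-0.5, -0.4, -0.4]
opening: 0.0853
grip_force: 0.0
```

>>> {"op": "jog_arm", "data": {"plan": [[-0.8,0.96,0.3,0,0,0,1],[-0.8,0.96,0.6,0,0,0,1],[-0.8,0.96,0.8,0,0,0,1],[0,0,0.8,0,0,0,1],[0,0,0,0,0,0,1],[0,0,0,0,0,0,1]]}}

```text
t: 30.8
tool_pos: [0.5538, -0.0788, 0.1317]
tool_rot: [0.246, -3.13, -0.0]
contact_force: [0.6, -0.1, -0.3]
opening: 0.0853
grip_force: 0.0
```

Run:
```python
from h import *
C,im,d=look("w11"); go(.555,-.077,.058,99.1)
layer(C,d,(.555,-.077),.065,.07,.09,.08)
```

```text
t 30.85 pos [ 0.5544 -0.0791  0.1326] heading 99.0 tilt [-0. -0. -1.] | turn z units -0.003 shift units after turn [-0.05  0.1   3.73] q6 -2.0 open 0.0853
px [252. 213.] rect c [555.1 -77.3] size [94.8 47.3] long axis deg 9.0 ell [555.3 -77.3]
```

>>> {"op": "jog_arm", "data": {"plan": [[-0.05,0.09,0.8,0,0,0,1],[0,0,1,0,0,0,1],[0,0,1,0,0,0,1],[0,0,0.6,0,0,0,1],[0,0,0.3,0,0,0,1],[0,0,0,0,0,0,1],[0,0,0,0,0,0,0.5],[0,0,0,0,0,0,0.2]], "grip_force": 60}}

```text
t: 31.65
tool_pos: [0.5562, -0.0766, 0.0595]
tool_rot: [-0.248, 3.13, -0.001]
contact_force: [0.4, -0.0, -0.7]
opening: 0.0591
grip_force: 0.0
```

>>> {"op": "jog_arm", "data": {"plan": [[0,0,0,0,0,0,-1],[0,0,0,0,0,0,-1],[0,0,0,0,0,0,-1],[0,0,0,0,0,0,-1]]}}

```text
t: 32.05
tool_pos: [0.5565, -0.0767, 0.0598]
tool_rot: [-0.248, 3.129, -0.002]
contact_force: [-0.2, -0.2, 6.8]
opening: 0.0455
grip_force: 65.3
```

>>> {"op": "jog_arm", "data": {"plan": [[0,0,-0.4,0,0,0,-1],[0,0,-0.8,0,0,0,-1],[0,0,-1,0,0,0,-1],[0,0,-1,0,0,-0.14,-1],[0,0,-1,0,0,-0.14,-1],[0,0,-0.8,0,0,-0.14,-1],[0,0,0,0,0,0,-1],[-0.08,0.5,0,0,0,0,-1]]}}

```text
t: 32.85
tool_pos: [0.552, -0.0671, 0.1586]
tool_rot: [-0.753, 3.05, -0.001]
contact_force: [-0.3, 0.4, -1.6]
opening: 0.0457
grip_force: 64.5
```

>>> {"op": "jog_arm", "data": {"plan": [[-0.16,1,0,0,0,0,-1],[-0.16,1,0,0,0,0,-1],[-0.16,1,0,0,0,0,-1],[-0.16,1,0,0,0,0,-1],[-0.16,1,0,0,0,0,-1],[-0.16,1,0,0,0,0,-1],[-0.16,1,0,0,0,0,-1],[-0.16,1,0,0,0,0,-1]]}}

```text
t: 33.65
tool_pos: [0.4977, 0.0879, 0.1564]
tool_rot: [0.755, -3.046, -0.002]
contact_force: [-0.5, 0.2, -1.3]
opening: 0.0459
grip_force: 64.5
```

>>> {"op": "jog_arm", "data": {"plan": [[-0.16,1,0,0,0,0,-1],[-0.16,1,0,0,0,0,-1],[-0.16,1,0,0,0,0,-1],[-0.16,1,0,0,0,0,-1],[-0.16,1,0,0,0,0,-1],[-0.16,1,0,0,0,0,-1],[-0.16,1,0,0,0,0,-1],[-0.16,1,0,0,0,0,-1]]}}

```text
t: 34.45
tool_pos: [0.4452, 0.2407, 0.1564]
tool_rot: [0.755, -3.046, 0.0]
contact_force: [1.0, 0.5, -1.8]
opening: 0.0454
grip_force: 64.5
```

>>> {"op": "jog_arm", "data": {"plan": [[0,0,0,0,0,0,-1],[0,0,0,0,0,0,-1]]}}

```text
t: 34.65
tool_pos: [0.446, 0.2399, 0.1569]
tool_rot: [0.758, -3.046, 0.001]
contact_force: [0.5, 0.0, -2.3]
opening: 0.0455
grip_force: 64.5
```

Run:
```python
from h import *
C,im,d=look("w12"); go(.4247,.3096,.0108,118)
```

```text
t 34.7 pos [0.4464 0.2396 0.1572] heading 117.9 tilt [ 0.002 -0.    -1.   ] | turn z units -0.002 shift units after turn [-0.7   3.6   7.32] q6 -1.71 open 0.0455
```

View pics/w12.png

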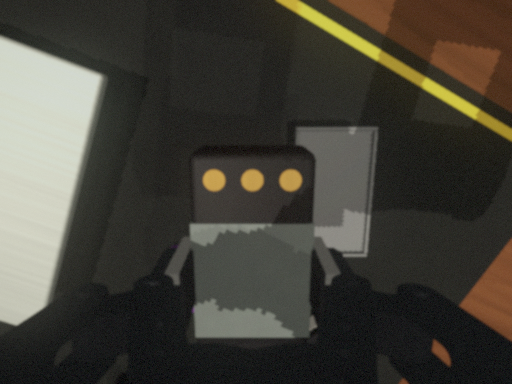

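The battery is held level; the tray's right-hand corners are visible at (378,127) and (366,257). I'll check the tray centre from them.

Run:
```python
from h import *
C,im,d=load("w12"); p=ray(C,[(378,127),(366,257)],.009); e=p[0]-p[1]; a=np.degrees(np.arctan2(e[1],e[0]))%180
h=np.radians(118); print(p.round(4),np.linalg.norm(e),a, p.mean(0)-.0345*np.array([np.cos(h),np.sin(h),0]))
```

```text
[[0.3557 0.3119 0.009 ]
 [0.4598 0.3672 0.009 ]] 0.11790656144049345 27.99943576351714 [0.4239558  0.30907854 0.009     ]
```

>>> {"op": "jog_arm", "data": {"plan": [[-0.18,0.9,0,0,0,0,-1],[-0.18,0.9,0,0,0,0,-1],[-0.17,0.9,0.5,0,0,0,-1],[-0.17,0.89,1,0,0,0,-1],[0,0,1,0,0,0,-1],[0,0,1,0,0,0,-1],[0,0,1,0,0,0,-1],[0,0,0.6,0,0,0,-1]]}}

```text
t: 35.5
tool_pos: [0.4251, 0.3086, 0.0541]
tool_rot: [0.755, -3.046, 0.002]
contact_force: [-0.3, -0.1, -1.1]
opening: 0.0456
grip_force: 64.5
```

>>> {"op": "jog_arm", "data": {"plan": [[0,0,0.8,0,0,0,-1],[0,0,0.6,0,0,0,-1],[0,0,0.4,0,0,0,-1],[0,0,0.2,0,0,0,-1],[0,0,0,0,0,0,-1],[0,0,0,0,0,0,-1]]}}

```text
t: 36.1
tool_pos: [0.4265, 0.3101, 0.0169]
tool_rot: [-0.758, 3.048, 0.0]
contact_force: [0.4, -0.3, -1.2]
opening: 0.0454
grip_force: 64.5
```

Run:
```python
from h import *
go(.4252,.3096,.0108,118)
```

```text
t 36.1 pos [0.4265 0.3101 0.0169] heading 117.9 tilt [-0.001 -0.    -1.   ] | turn z units -0.001 shift units after turn [0.07 0.01 0.31] q6 -1.57 open 0.0454
```

>>> {"op": "jog_arm", "data": {"plan": [[0.06,0,0.1,0,0,0,-1],[0,0,0.1,0,0,0,-1],[0,0,0.05,0,0,0,-1],[0,0,0,0,0,0,-1]]}}

```text
t: 36.5
tool_pos: [0.4248, 0.3093, 0.0112]
tool_rot: [0.759, -3.048, 0.0]
contact_force: [-0.1, -1.0, -2.3]
opening: 0.0458
grip_force: 64.5
```

>>> {"op": "jog_arm", "data": {"plan": [[0,0,0.05,0,0,0,-1],[0,0,0.02,0,0,0,-1],[0,0,0,0,0,0,-1]]}}

```text
t: 36.8
tool_pos: [0.4249, 0.3094, 0.0108]
tool_rot: [0.759, -3.048, 0.001]
contact_force: [-3.9, -2.4, 5.2]
opening: 0.0457
grip_force: 65.3
```

Contact on the floor; release, lift and check everything.

>>> {"op": "jog_arm", "data": {"plan": [[0,0,0,0,0,0,0.3],[0,0,0,0,0,0,0.6],[0,0,0,0,0,0,0.8],[0,0,-0.3,0,0,0,0.8],[0,0,-0.8,0,0,0,1],[0,0,-1,0,0,0,1],[0,0,-1,0,0,0,1],[0,0,-1,0,0,0,1]]}}

```text
t: 37.6
tool_pos: [0.425, 0.3093, 0.0931]
tool_rot: [-0.759, 3.048, 0.0]
contact_force: [0.9, -0.0, 0.2]
opening: 0.0855
grip_force: 0.0
```

>>> {"op": "jog_arm", "data": {"plan": [[0,0,-1,0,0,0,1],[0,0,-1,0,0,0,1],[0,0,-1,0,0,0,1],[0,0,-1,0,0,0,1],[0,0,-1,0,0,0,1],[0,0,0,0,0,0,1],[0,0,0,0,0,0,1]]}}

```text
t: 38.3
tool_pos: [0.425, 0.3094, 0.1921]
tool_rot: [-0.758, 3.048, 0.0]
contact_force: [-0.7, 0.2, -0.1]
opening: 0.0851
grip_force: 0.0
```

Run:
```python
from h import *
C,im,d=look("w13"); layer(C,d,(.424,.309),.07,.022,.04,.031)
P=cloud(C,d); m=(np.hypot(P[...,0]-.424,P[...,1]-.309)<.02)&(P[...,2]<.06); print(np.median(P[m][:,2]),P[m][:,2].std())
A=P[m]; print("slope",np.linalg.lstsq(np.c_[A[:,:2],np.ones(len(A))],A[:,2],rcond=None)[0][:2].round(3))
C=cam("side"); im,d=ctrl.get_image("side"); save("s3",cv2.resize(im,(768,576)))
```

```text
px [252. 174.] rect c [424.7 309.5] size [94.2 47.3] long axis deg 27.9 ell [424.7 309.5]
0.030506814059840653 0.0006990063535662406
slope [-0.003  0.   ]
```

View pics/s3.png

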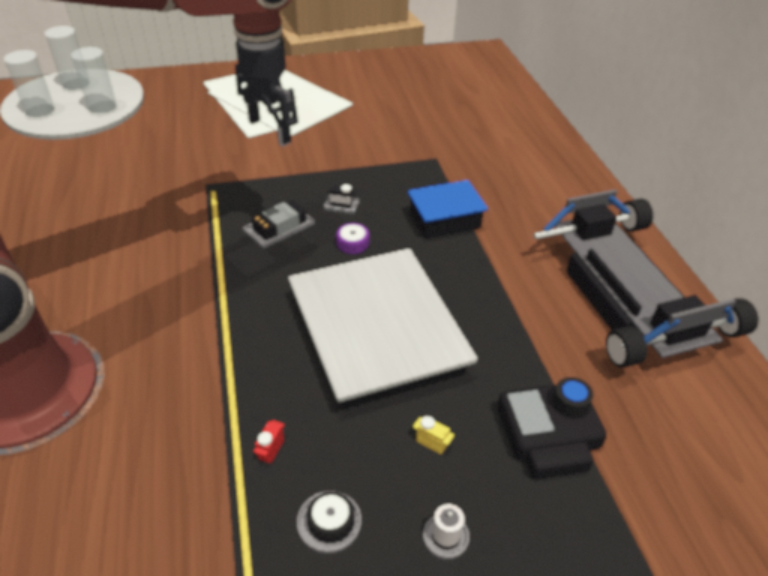

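The side view shows all four parts in place: wheel (330,518), motor (448,530), battery (280,222) and servo (343,198). The radio and tub haven't moved and the gripper is clear.

```bash
python3 -c "
from station import ctrl
print(ctrl.finish_job())"
```

```text
the job is handed in; nothing more can be done
None
```

The job is handed in at about 38 s of the 102 s limit: battery, servo, wheel and motor each stand upright in their own tray or dish, and the radio and tub were not touched; the hand-in gave back no verdict.

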